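# Mount a D-bore spacer and sample wheel on a lever-indexed spindle and index it two strokes

## Task

Set up the indexing spindle for the side camera: take the blue D-bore spacer out of its rack, lay it flat on the black pad so that it can be taken by its rim, and put it on the brass D-post with its flat on the post's flat, all the way down on the shoulder; then put the white sample wheel on the post on top of it in the same way, keeping the wheel level so that its samples stay in. Then work the index lever exactly two full strokes, each to its stop and all the way back, so that the red sample stands in front of the lens. Leave the other spacers in the rack and everything else on the bench where it is.

Things in the scene. Friction and masses are not known exactly. Their poses are not given: they have to be found in the camera images.
- spacer: Blue aluminium ring, 56 mm outer diameter, 16 mm thick, about 100 g. D-bore right through: 28 mm diameter, flat 9 mm from the axis. Origin at its centre (mid thickness), z along the bore, +x from the axis to the flat (white dot there). Either face may be up. At first it stands on its rim in a rack slot: z level, along the rack's x, in any of the three slots.
- rack: White spacer rack, fixed, 176 x 66 x 34 mm; origin under its centre, x along its length. Slots at x = -58, 0, +58 mm; in each a disc stands on its rim, square to x, centre 40 mm and top 68 mm above the bench. Cheeks (3 mm, 18 mm apart inside) reach 34 mm high, so a disc's upper half is free to be pinched across its thickness from above.
- plain_dark: Bystander: dark steel spacer with a plain round 22 mm bore, 56 x 16 mm, on its rim in another rack slot (which disc is in which slot changes). Origin at its centre, z along the bore.
- plain_orange: Bystander: orange spacer with a plain round 34 mm bore, 56 x 16 mm, on its rim in the remaining rack slot. Origin at its centre, z along the bore.
- pad: Black rubber pad, fixed, 130 mm (x) x 150 mm (y), 6 mm thick; origin under its centre. The spacer is laid flat here, its centre anywhere on the pad, and let go, before it is taken by its rim.
- wheel: White sample wheel lying on the bench, 100 to 190 g: disc 92 mm diameter, 8 mm thick, with a round hub 40 mm in diameter up to 28 mm (grip here). D-bore right through, 28 mm diameter, flat 9 mm from the axis. 12 samples round the rim, one red. Origin: centre of underside, z up, +x from the axis to the flat and the red sample. Must stay within 25 degrees of level.
- red_sample (a point): The red sample in the wheel's rim, on the wheel's +x side, 42.5 mm from its axis, 4 mm above its underside; axes as the wheel's.
- index_head: Index head, fixed: base plate 330 x 110 x 12 mm (x -70 to +260 mm) with the spindle and, on its +x side, a side camera (black lens, red body, up to 114 mm high). Origin on the spindle axis at bench height, z up. The lens front is 83 mm from the axis, 70 mm up, looking at the axis along -x: level with the rim of a wheel standing on the spacer.
- shoulder (a point): Centre of the spindle's flat shoulder (44 mm diameter), 50 mm above the bench, at the foot of the brass D-post; turns with the spindle. z up, +x from the axis to the post's flat. The post rises 50 mm above it: 26 mm diameter, flat 8 mm from the axis, its top 8 mm tapered to 72 percent. Below the shoulder is an 88 mm toothed wheel, 22 to 32 mm above the bench.
- spindle (a joint): Turn of the spindle (rad), counter-clockwise from above; held by friction (0.25 N m), and the pawl stops it turning back. Starts at -0.05 to 0.25; the first full lever stroke leaves it at 0.52, the second at 1.05, wherever it started. At 1.05 the post's flat faces the lens.
- lever (a joint): Index lever angle (rad): 0 at rest, 0.628 at its forward stop. Forward is counter-clockwise from above about the spindle axis and drives the spindle by a pawl (4 to 5 N at the grip). A light spring (1 to 1.5 N at the grip) brings it back to 0; the spindle stays. It must come fully back before the next stroke.
- lever_grip (a point): Middle of the lever's upright round black grip, 110 mm from the spindle axis, 58 mm above the bench. The grip is 16 mm in diameter, from 32 to 80 mm above the bench, on a flat arm whose top is 21 mm up. z up, +x outward from the spindle axis. At rest 70 degrees, at the stop 106 degrees counter-clockwise from the index head's +x.
- tweezers: Bystander: steel tweezers lying on the bench, 130 mm long along x.
- driver: Bystander: screwdriver with a red handle lying on the bench, 160 mm long.
- squeeze_bottle: Bystander: white squeeze bottle with a blue cap, 50 mm diameter, 110 mm high.
- dish: Bystander: shallow glass dish, 76 mm diameter, 18 mm high.
- swab_jar: Bystander: amber jar with a black lid, 56 mm diameter, 70 mm high.
There are look-alikes about, which are no part of the job. Leave any brown look-alike of the wheel alone. Several things have the shape of the pad; the one meant has the colours described above.

How it is judged:
On the way, in this order (a step that is already met when the one before it is completed fails the run):
1. the blue spacer lies flat on the black pad, let go (height (world z) of spacer below 0.018 m and angle between the z axis of spacer and the z axis of pad, either way round below 0.1 rad and x of spacer in the frame of pad between -0.07 and 0.07 m and y of spacer in the frame of pad between -0.08 and 0.08 m and contact force between spacer and the fingers below 0.2 N), for 0.2 s.
2. the blue spacer is down on the shoulder of the D-post, its flat on the post's flat (z of spacer in the frame of shoulder between 0.005 and 0.0105 m and horizontal distance between spacer and shoulder below 0.004 m and angle between the z axis of spacer and the z axis of shoulder, either way round below 0.08 rad and angle between the x axis of spacer and the x axis of shoulder, either way round below 0.26 rad), for 0.1 s.
3. the sample wheel is down on the spacer, its flat on the post's flat (all of step 2 and z of wheel in the frame of shoulder between 0.0135 and 0.0195 m and horizontal distance between wheel and shoulder below 0.004 m and angle between wheel's own z axis and vertical below 0.08 rad and angle between the x axis of wheel and the x axis of shoulder, either way round below 0.26 rad), for 0.1 s.
4. the lever is pulled to its stop for the first stroke (value of joint lever above 0.54 rad and z of wheel in the frame of shoulder between 0.0135 and 0.0195 m and horizontal distance between wheel and shoulder below 0.004 m and angle between wheel's own z axis and vertical below 0.08 rad and angle between the x axis of wheel and the x axis of shoulder, either way round below 0.26 rad), for 0.05 s.
5. the lever is back at rest, the spindle one step on (value of joint lever below 0.06 rad and value of joint spindle between 0.42 and 0.65 rad), for 0.05 s.
6. the lever is pulled to its stop for the second stroke (value of joint lever above 0.54 rad), for 0.05 s.
7. the lever is back at rest, the spindle two steps on (value of joint lever below 0.06 rad and value of joint spindle between 0.94 and 1.16 rad), for 0.05 s.
At the end, for the whole second after the job is handed in: Spacer on the shoulder and wheel on the spacer (within 2.5 to 3.5 mm of fully down, 4 mm of the axis, flats within 15 degrees); lever at rest (below 0.06 rad) after two strokes, spindle at 0.94 to 1.16 rad, red sample within 10 mm sideways of the lens; all still (all of step 3 and all of step 7 and y of red_sample in the frame of index_head between -0.01 and 0.01 m and linear speed of each of wheel, spacer below 0.02 m/s); the robot touches nothing.
It fails at once if one of the other two spacers is disturbed (moved more than 30 mm) (distance of any of plain_dark, plain_orange from where it was at the start of the episode above 0.03 m).
It fails at once if the tweezers, screwdriver, squeeze bottle, dish or jar is disturbed (moved more than 30 mm) (distance of any of tweezers, driver, squeeze_bottle, dish, swab_jar from where it was at the start of the episode above 0.03 m).
It fails at once if the sample wheel is tipped more than 26 degrees from level (angle between wheel's own z axis and vertical above 0.45 rad).
It fails at once if the spindle is indexed a third time (value of joint spindle above 1.3 rad).
It also fails if it takes over 72 s, if anything falls off the work surface, if the arm or the gripper's body presses on something with over 40 N, if the wrist force passes 120 N, or if a joint passes its speed limit or range.

## Robot

A 6-joint arm with a two-finger parallel gripper is mounted at the origin on the work surface. World frame = base frame: x ahead of the robot, y to its left, z up, the work surface at z = 0. Lengths are in m, angles in rad, forces in N, time in s.
With the tool pointing down it reaches from about 0.25 to 0.8 m from the base axis. Payload 8.5 kg.
Tool frame: the origin (TCP) lies between the finger pads; the fingertips stand 17 mm ahead of it and the grasp point (between the pads) lies 2 mm behind it; z points along the fingers, y is the line along which they close (so a half turn about z gives the same grasp; the last joint's range is limited). The gripper opens to 85 mm and grips with 20 to 120 N. Pads are 22 mm wide; open, the fingers measure 114 mm over their backs; the gripper's body (76 mm by 85 mm) begins 54 mm behind the grasp point. The pads swing forward as they close: fully open they stand 13 mm farther back than shut.
Start: joints at [-1.118, 0.238, -0.013, 1.319, 0, 1.571], TCP at [0.23, -0.472, 0.248] pointing down, gripper open.
Joint ranges: [-2.66, 2.66], [-1.03, 1.9], [-1.14, 1.46], [-1.82, 2.27], [-1.45, 1.34], [-3.14, 3.14]. Speed limits (rad/s): [2.22, 2.22, 2.79, 3.14, 3.14, 3.14].

## Interface

Orientations are given as a 3x3 rotation matrix whose columns are the frame's x, y, z axes.
In Python, from bench import arm gives the robot as it stands.
- The arm moves only by the shell command python3 -m jog 'ROWS' [FORCE]. ROWS is a JSON object of lists of equal length, an entry for each row: "xyz": the shift along the world's x, y, z in cm, a list of three; "dr": the turn, a rotation vector about the world's x, y, z in rad, a list of three; "hand": the finger opening in cm, from 0 to 8.54. In form: {"xyz": [[x, y, z], ...], "dr": [[ax, ay, az], ...], "hand": [hand, ...]}. A call has 1 to 8 rows; each row shifts and turns the commanded pose from where the row before left it; what a row does not reach is not made up. A row lasts 1/8 s, in which the tool goes at most 62.5 mm and 10.7 degrees, less where a joint would pass 70% of its speed; a pose out of reach is approached as far as the arm can. A call is refused whole if a number of a shift passes 6.25 or a number of a turn 0.188, either way. A call with a gripper value outside its range is refused whole. The fingers move at their own pace and stop on an object; FORCE is the grip in N (left out, the last holds). Time passes only in rows, so rows that do not move let the fingers close. It gives the time, the measured TCP pose, the force, the opening and the grip force at its end, in the units of the state.
- arm.read_state(): the state, without advancing time (a new reading comes with each control period).
- arm.read_camera(name): name is "side" or "top" or "wrist"; returns the picture (384x512x3 uint8, red, green, blue); there is no depth.
- arm.camera_params(name): a dict with "camera_matrix" (3x3 intrinsics, pixels), "R" (3x3) and "t" (3): a world point X has camera coordinates R X + t. Camera axes: x right, y down, z forward; pixel columns grow to the right and rows downward; lengths in m; the calibration is good to about 2 mm. A picture is of the moment at which its call begins: read the wrist's pose just before it. camera_params takes no time and is no camera call; for the wrist camera it gives the pose at the moment of the call.
- arm.close_job(): hands the job in; it is judged then, once.
The state is a dict: "t": time; "joints": joint angles; "dq": joint speeds; "joint_efforts": joint torques, N m; "position": TCP position; "eef_rot": TCP orientation; "wrist_force": force on the tool from outside, world axes, zero at the start; "moment": the same for the moment, N m; "opening": finger opening in m; "gripper_force": force on a finger pad.
Only numpy, scipy, OpenCV 4.12 (cv2) and the standard library are available. Lean on these libraries where they do the work, as an engineer would, in place of code of your own. Each camera call takes 0.05 s, during which the arm holds its last target. There are 200 camera calls.

## Working session

There is one attempt and no reset: what is moved stays moved. The work goes in short steps, Python scripts to look and compute and a shell command to move; the robot and the scene stay as the last step left them, time stands still between calls to the robot, and variables do not carry over. Pictures are saved under pics/ and viewed, at most 10 in all, crops included, and the job is handed in when it is done.

```bash
ls; mkdir -p pics
python3 - <<'E'
from bench import arm
import cv2,numpy as np
s=arm.read_state();print(s['t'],s['position'],s['eef_rot'],s['opening'])
for n in ['top','side']:
    im=arm.read_camera(n);np.save(n+'.npy',im);p=arm.camera_params(n);print(n,p)
    cv2.imwrite(f'pics/{n}0.png',cv2.resize(im[:,:,::-1],(800,600),interpolation=cv2.INTER_CUBIC))
E
```

```text
pics
0.0 [ 0.22951855 -0.47175327  0.24768976] [[ 8.99219208e-01  4.37497925e-01 -6.16988435e-04]
 [ 4.37498360e-01 -8.99218321e-01  1.26328012e-03]
 [-2.12487335e-06 -1.40589718e-03 -9.99999012e-01]] 0.08502215556573645
top {'camera_matrix': array([[355.22926564,   0.        , 259.10040238],
       [  0.        , 355.22926564, 191.9451655 ],
       [  0.        ,   0.        ,   1.        ]]), 'R': array([[ 0.0227949 , -0.99973532, -0.00311309],
       [-0.99814578, -0.02258264, -0.05652465],
       [ 0.05643938,  0.00439579, -0.99839635]]), 't': array([0.0675678 , 0.48792339, 1.08039558])}
side {'camera_matrix': array([[423.16882353,   0.        , 251.96216224],
       [  0.        , 423.16882353, 203.04681682],
       [  0.        ,   0.        ,   1.        ]]), 'R': array([[ 0.82111421, -0.57068482, -0.00950238],
       [-0.44474509, -0.62929725, -0.63732784],
       [ 0.3577335 ,  0.52754508, -0.77053418]]), 't': array([-0.34894377,  0.29795554,  1.18581729])}
```

View pics/top0.png

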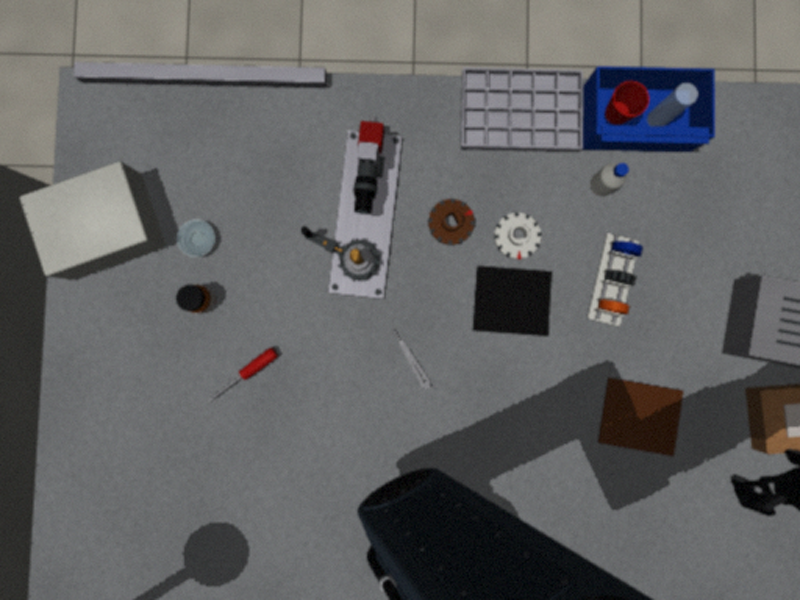

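View pics/side0.png

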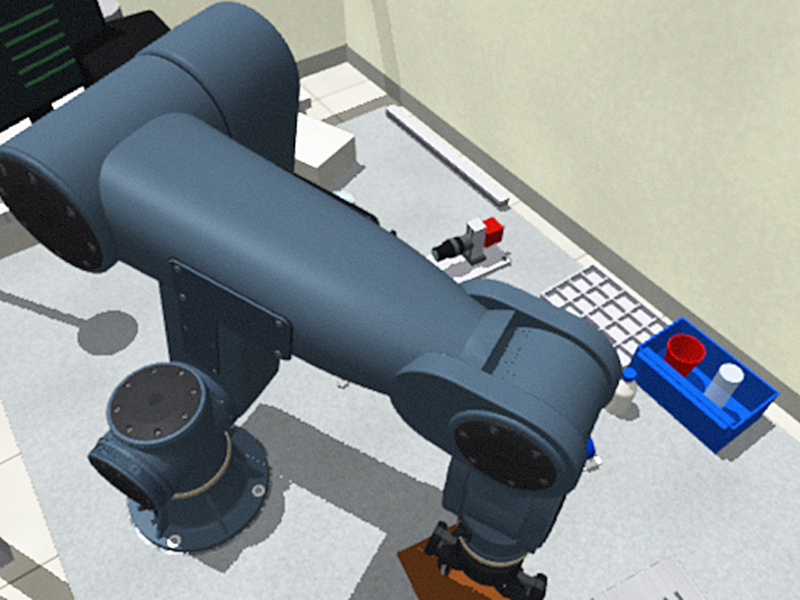

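The top view shows the head's post at (357,257), the lever grip at (306,231), and the rack at (617,280). In the rack, blue is the upper slot (627,247), then dark and orange. The black pad is at (512,300) and the wheel at (517,235), with its red sample toward the robot. In the side view the arm hides most of the scene.

```bash
cat > h.py <<'E'
from bench import arm
import cv2,numpy as np
def ray(p,uv,z):
    "world point at height z seen at pixel uv"
    K,R,t=p['camera_matrix'],np.array(p['R']),np.array(p['t'])
    d=R.T@np.linalg.inv(K)@[uv[0],uv[1],1]; c=-R.T@t
    return c+d*(z-c[2])/d[2]
def proj(p,X):
    q=p['camera_matrix']@(np.array(p['R'])@X+p['t']); return q[:2]/q[2]
def blobs(mask,amin=20):
    n,l,s,c=cv2.connectedComponentsWithStats(mask.astype(np.uint8))
    return [(c[i].round(1),s[i].tolist()) for i in range(1,n) if s[i][4]>=amin]
def hsv(im): return cv2.cvtColor(im,cv2.COLOR_RGB2HSV).astype(int)
E
python3 - <<'E'
from h import *
im=np.load('top.npy');p=arm.camera_params('top');H=hsv(im);h,s,v=H[...,0],H[...,1],H[...,2]
def roi(m,x0,y0,x1,y1):
    o=np.zeros(m.shape,bool);k=1.5625
    a=[int(q/k) for q in(x0,y0,x1,y1)];o[a[1]:a[3],a[0]:a[2]]=m[a[1]:a[3],a[0]:a[2]];return o
def rep(n,m,z,amin=6):
    for c,st in blobs(m,amin): print(n,c,st,ray(p,c,z).round(4))
rep('blue',roi((abs(h-115)<15)&(s>130),590,225,660,260),.06)
rep('orange',roi((h<20)&(s>130),585,290,650,325),.06)
rep('padblk',roi(v<50,465,255,560,345),.006,200)
m=roi(v<50,465,255,560,345);c=max(cv2.findContours(m.astype(np.uint8),0,1)[0],key=cv2.contourArea)
print([ray(p,q,.006)[:2].round(3) for q in cv2.boxPoints(cv2.minAreaRect(c))])
rep('wheelwhite',roi((v>150)&(s<50),485,205,550,265),.008,30)
rep('wheelred',roi(((h<8)|(h>172))&(s>130),485,205,550,265),.004,3)
rep('brass',roi((h>8)&(h<30)&(s>110),325,225,395,285),.1,4)
m=roi((v>150)&(s<50),580,225,650,335);rep('rack',m,.02,40)
c=np.vstack(cv2.findContours(m.astype(np.uint8),0,1)[0]);print('rackbox',[ray(p,q,.034)[:2].round(3) for q in cv2.boxPoints(cv2.minAreaRect(c))])
m=roi((v>150)&(s<60),325,120,410,305);rep('base',m,.012,40)
c=np.vstack(cv2.findContours(m.astype(np.uint8),0,1)[0]);print('basebox',[ray(p,q,.012)[:2].round(3) for q in cv2.boxPoints(cv2.minAreaRect(c))])
E
```

```text
blue [401.3 158.3] [392, 155, 19, 9, 118] [ 0.593  -0.3405  0.06  ]
orange [392.6 195.7] [383, 192, 20, 9, 120] [ 0.4815 -0.3149  0.06  ]
padblk [327.4 192.2] [303, 171, 50, 44, 1947] [ 0.4907 -0.1331  0.006 ]
[array([ 0.431, -0.056]), array([ 0.558, -0.063]), array([ 0.551, -0.211]), array([ 0.424, -0.203])]
wheelwhite [331.  150.3] [317, 136, 29, 29, 472] [ 0.6216 -0.1424  0.008 ]
wheelred [331.8 163.6] [331, 162, 2, 4, 5] [ 0.5805 -0.1461  0.004 ]
brass [216.  159.1] [214, 158, 5, 3, 10] [0.5725 0.2034 0.1   ]
brass [227.4 163.6] [224, 159, 8, 10, 54] [0.5603 0.1705 0.1   ]
rack [383.8 177.2] [377, 149, 15, 55, 176] [ 0.5399 -0.3027  0.02  ]
rack [395.1 168.1] [392, 165, 8, 8, 47] [ 0.5687 -0.3373  0.02  ]
rack [391.  186.3] [387, 183, 8, 8, 49] [ 0.5124 -0.3249  0.02  ]
rackbox [array([ 0.459, -0.275]), array([ 0.625, -0.312]), array([ 0.612, -0.374]), array([ 0.447, -0.336])]
base [230.7 147.1] [211, 90, 43, 100, 1387] [0.624  0.1701 0.012 ]
basebox [array([0.501, 0.229]), array([0.823, 0.201]), array([0.813, 0.095]), array([0.491, 0.126])]
```

```bash
python3 -m jog '{"xyz":[[4.5,1.6,0],[4.5,1.6,0],[4.5,1.6,0],[4.5,1.6,0],[4.5,1.6,0],[4.5,1.6,0],[4.5,1.6,0],[4.5,1.6,0]],"dr":[[0,0,0.112],[0,0,0.112],[0,0,0.112],[0,0,0.112],[0,0,0.112],[0,0,0.112],[0,0,0.112],[0,0,0.112]],"hand":[8,7,6,5,4.5,4.5,4.5,4.5]}' 60; python3 -m jog '{"xyz":[[0,0,0],[0,0,0]],"dr":[[0,0,0],[0,0,0]],"hand":[4.5,4.5]}'
python3 - <<'E'
from h import *
s=arm.read_state();p=arm.camera_params('wrist');im=arm.read_camera('wrist')
print(s['t'],s['position'],s['eef_rot'],s['joints']);print(p)
np.save('w1.npy',im);cv2.imwrite('pics/w1.png',cv2.resize(im[:,:,::-1],(512,384)))
E
```

```text
t: 1.1
position: [0.591, -0.3433, 0.2478]
eef_rot: [[0.216, 0.976, -0.001], [0.976, -0.216, 0.0], [0.0, -0.001, -1.0]]
wrist_force: [0.1, -0.5, 0.6]
opening: 0.045
gripper_force: 0.0
t: 1.35
position: [0.5893, -0.3439, 0.2475]
eef_rot: [[0.221, 0.975, -0.002], [0.975, -0.221, 0.001], [0.0, -0.002, -1.0]]
wrist_force: [-0.6, 0.8, 0.7]
opening: 0.0452
gripper_force: 0.0
1.35 [ 0.58931754 -0.34390581  0.24754486] [[ 2.20525617e-01  9.75380013e-01 -1.51074548e-03]
 [ 9.75381166e-01 -2.20525059e-01  5.28526729e-04]
 [ 1.82357172e-04 -1.59010637e-03 -9.99998719e-01]] [-5.28118760e-01  5.23759004e-01  4.23900514e-01  1.47250908e+00
 -3.04760266e-04  1.26503099e+00]
{'camera_matrix': array([[275.21901441,   0.        , 259.06757585],
       [  0.        , 275.21901441, 193.31256804],
       [  0.        ,   0.        ,   1.        ]]), 'R': array([[ 0.97569795, -0.21911708, -0.00109966],
       [-0.21131248, -0.94224912,  0.25983386],
       [-0.05797019, -0.253287  , -0.96565271]]), 't': array([-0.65125495, -0.23186282,  0.32406247])}
```

View pics/w1.png

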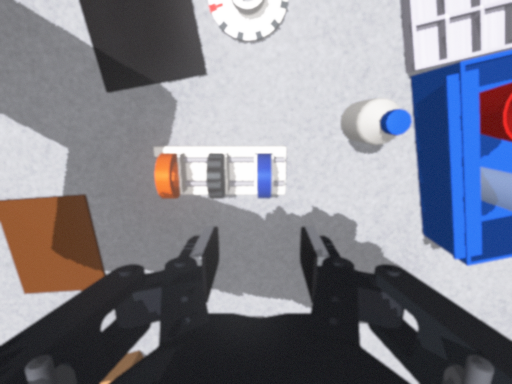

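The wrist view shows the blue spacer at (264,175), the dark one at (216,175) and orange at (167,175). The rack lies level in the picture and the wheel is at top (247,8).

Run:
```python
from h import *
im=np.load('w1.npy');p=arm.camera_params('wrist');H=hsv(im);h,s,v=H[...,0],H[...,1],H[...,2]
m=(abs(h-115)<15)&(s>130);m[:,320:]=0;m[:120]=0
for c,st in blobs(m,50):
    print(c,st)
    for q in [(st[0],c[1]),(st[0]+st[2],c[1])]: print(ray(p,q,.068).round(4))
    print('ctr',ray(p,c,.062).round(4)); cc=cv2.minAreaRect(np.argwhere(m)[:,::-1].astype(np.float32));print(cc,'rim front/back at 40mm',ray(p,(c[0],st[1]),.04).round(4),ray(p,(c[0],st[1]+st[3]),.04).round(4))
m=(h<20)&(s>150)&(v>100);m[:140]=0;m[205:]=0;m[:,:140]=0;m[:,200:]=0
for c,st in blobs(m,50): print('orange',c,st,ray(p,c,.062).round(4))
```

```text
[264.  175.6] [258, 155, 12, 42, 444]
[ 0.5899 -0.339   0.068 ]
[ 0.6031 -0.342   0.068 ]
ctr [ 0.5964 -0.3417  0.062 ]
((263.5, 175.5), (41.0, 11.0), 90.0) rim front/back at 40mm [ 0.6012 -0.3214  0.04  ] [ 0.5899 -0.3729  0.04  ]
orange [165.2 175.6] [155, 155, 23, 42, 734] [ 0.4855 -0.3167  0.062 ]
```

```bash
python3 -m jog '{"xyz":[[0.6,-0.2,-4],[0,0,-5],[0,0,-5],[0,0,-3],[0,0,-1.8],[0,0,0],[0,0,0],[0,0,0]],"dr":[[0,0,0],[0,0,0],[0,0,0],[0,0,0],[0,0,0],[0,0,0],[0,0,0],[0,0,0]],"hand":[4.5,4.5,4.5,4.5,4.5,4.5,1,1]}' 60; python3 -m jog '{"xyz":[[0,0,0],[0,0,0]],"dr":[[0,0,0],[0,0,0]],"hand":[1,1]}'
```

```text
t: 2.4
position: [0.5959, -0.3467, 0.0619]
eef_rot: [[0.221, 0.975, 0.001], [0.975, -0.221, -0.001], [-0.001, 0.002, -1.0]]
wrist_force: [-0.8, -0.4, 2.9]
opening: 0.0149
gripper_force: 58.4
t: 2.65
position: [0.5959, -0.3467, 0.0618]
eef_rot: [[0.22, 0.975, 0.001], [0.975, -0.22, -0.002], [-0.001, 0.002, -1.0]]
wrist_force: [-2.5, 0.4, 7.3]
opening: 0.0146
gripper_force: 59.0
```

```bash
python3 -m jog '{"xyz":[[0,0,4],[0,0,5],[0,0,5],[-2.2,4.3,0],[-2,4.3,0],[-2,4.3,0],[-2,4.3,0],[-2,4.3,0]],"dr":[[0,0,0],[0,0,0],[0,0,0],[-0.033,-0.146,0],[-0.033,-0.146,0],[-0.033,-0.146,0],[-0.033,-0.146,0],[-0.033,-0.146,0]],"hand":[1,1,1,1,1,1,1,1]}'; python3 -m jog '{"xyz":[[0,0,-4],[0,0,-4],[0,0,-3],[0,0,0],[0,0,0]],"dr":[[-0.033,-0.146,0],[0,0,0],[0,0,0],[0,0,0],[0,0,0]],"hand":[1,1,1,1,1]}'
```

```text
t: 3.65
position: [0.5003, -0.1427, 0.202]
eef_rot: [[0.221, 0.738, 0.638], [0.975, -0.168, -0.145], [0.0, 0.654, -0.757]]
wrist_force: [1.2, 0.3, -0.9]
opening: 0.0147
gripper_force: 59.4
t: 4.28
position: [0.5061, -0.1454, 0.1046]
eef_rot: [[0.222, 0.684, 0.695], [0.975, -0.155, -0.158], [-0.0, 0.713, -0.701]]
wrist_force: [-0.5, 0.1, -0.7]
opening: 0.0149
gripper_force: 59.4
```

```bash
python3 -c "
from h import *
s=arm.read_state();print(s['joints'],s['dq'],s['position'])"
```

```text
[-0.31615289  0.09389107 -1.10319459 -0.41790416  0.0659797   1.50556474] [ 0.00116167 -0.02076177  0.01209281 -0.00545511 -0.00129592  0.00080545] [ 0.50607881 -0.14544774  0.10457824]
```

```bash
python3 -m jog '{"xyz":[[0,0,-3],[0,0,-2],[0,0,-0.5],[0,0,0],[0,0,0]],"dr":[[0,0,0],[0,0,0],[0,0,0],[0,0,0],[0,0,0]],"hand":[1,1,1,1,1]}'; python3 -c "
from h import *
s=arm.read_state();print(s['joints'])
im=arm.read_camera('side');cv2.imwrite('pics/s1.png',cv2.resize(im[:,:,::-1],(800,600)))"
```

```text
t: 4.9
position: [0.5167, -0.1493, 0.0584]
eef_rot: [[0.221, 0.695, 0.684], [0.975, -0.158, -0.154], [0.001, 0.702, -0.713]]
wrist_force: [-0.1, 0.1, -1.0]
opening: 0.0147
gripper_force: 59.5
[-0.31737278  0.25207498 -1.14006711 -0.5967208   0.06712312  1.50359549]
```

View pics/s1.png

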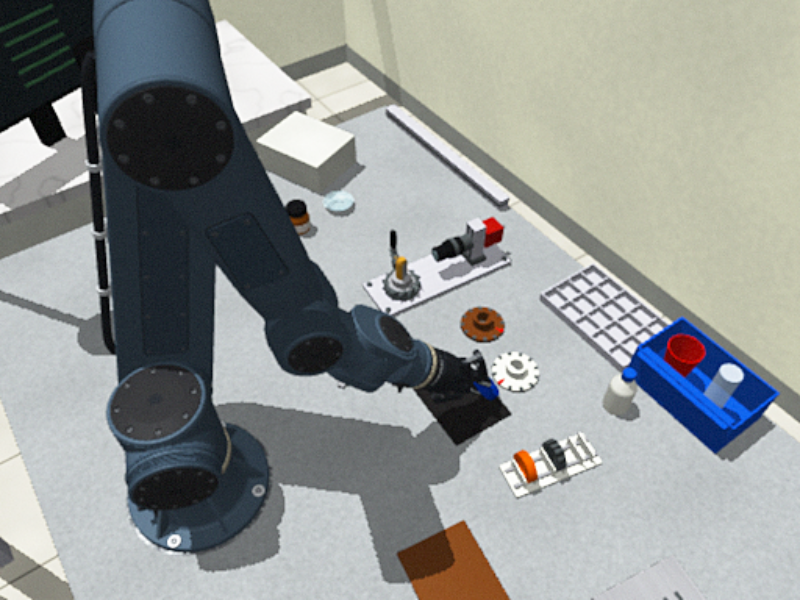

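The side view shows the arm holding the blue spacer (485,388) tilted over the far part of the pad. Joint 3 is at its limit, so I'll reduce the tilt a little and set the spacer down.

```bash
python3 -m jog '{"xyz":[[-0.3,0,0],[-0.3,0,-0.4],[0,0,-0.2],[0,0,0]],"dr":[[0.018,0.08,0],[0.012,0.06,0],[0,0,0],[0,0,0]],"hand":[1,1,1,1]}'; python3 -c "
from h import *
s=arm.read_state();print(s['joints'])"
```

```text
t: 5.45
position: [0.5101, -0.149, 0.0513]
eef_rot: [[0.221, 0.786, 0.578], [0.975, -0.177, -0.131], [-0.001, 0.592, -0.806]]
wrist_force: [-0.4, -0.3, 0.4]
opening: 0.0148
gripper_force: 59.5
[-0.31326805  0.19472484 -1.00391846 -0.25987393  0.05320872  1.49717359]
```

```bash
python3 -m jog '{"xyz":[[0,0,0],[0,0,0],[0,0,0],[-0.9,0.2,1.2],[-1.2,0.2,1.6],[-1.2,0.2,1.6],[-1.5,0.3,2],[-1.5,0.3,3]],"dr":[[0,0,0],[0,0,0],[0,0,0],[0,0,0],[0,0,0],[0,0,0],[0,0,0],[0,0,0]],"hand":[3,3,3,3,3,3,3,3]}'; python3 -m jog '{"xyz":[[0,0,3],[0,0,4],[0,0,2],[0,0,0]],"dr":[[0.03,0.14,0],[0.04,0.17,0],[0.04,0.17,0],[0.03,0.15,0]],"hand":[8.5,8.5,8.5,8.5]}';  python3 -c "
from h import *
im=arm.read_camera('wrist');s=arm.read_state();print(s['position'],s['eef_rot'],s['joints']);np.save('w2.npy',im);cv2.imwrite('pics/w2.png',im[:,:,::-1])"
```

```text
t: 6.45
position: [0.4462, -0.1368, 0.1451]
eef_rot: [[0.221, 0.788, 0.575], [0.975, -0.178, -0.131], [-0.0, 0.59, -0.807]]
wrist_force: [0.4, -0.9, -0.0]
opening: 0.0301
gripper_force: 0.0
t: 6.95
position: [0.4517, -0.1386, 0.2184]
eef_rot: [[0.221, 0.973, 0.062], [0.975, -0.22, -0.017], [-0.003, 0.064, -0.998]]
wrist_force: [0.9, -1.4, -1.5]
opening: 0.0852
gripper_force: 0.0
[ 0.45295314 -0.1389023   0.21617842] [[ 0.22068827  0.97395116  0.05211362]
 [ 0.97533948 -0.22020236 -0.0149604 ]
 [-0.00309515  0.05413006 -0.9985291 ]] [-2.98172399e-01  1.25669629e-01 -2.41357403e-01  1.14953360e+00
  1.00934310e-03  1.49508864e+00]
```

View pics/w2.png

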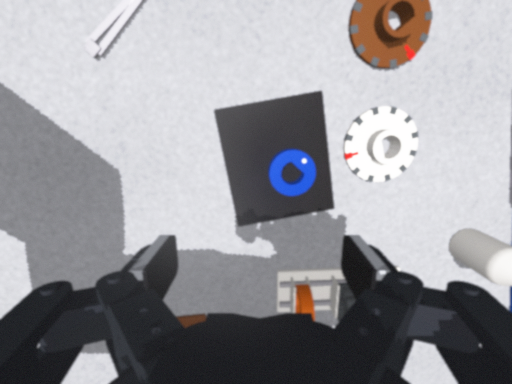

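The wrist view shows the blue spacer flat on the black pad at (292,173), with its white dot at (304,161). The wheel is at (382,144) with its red mark at (350,156). I'll level the tool and measure.

```bash
python3 -m jog '{"xyz":[[3,0.5,0],[0,0,0],[0,0,0]],"dr":[[0.012,0.053,0],[0,0,0],[0,0,0]],"hand":[8.5,8.5,8.5]}'
cat > meas.py <<'E'
from h import *
def spacer(im,p,zt,blue=True):
    H=hsv(im);h,s,v=H[...,0],H[...,1],H[...,2]
    m=((abs(h-115)<15)&(s>130)).astype(np.uint8)
    cs,_=cv2.findContours(m,cv2.RETR_EXTERNAL,cv2.CHAIN_APPROX_NONE)
    c=max([c for c in cs if cv2.minEnclosingCircle(c)[1]<45],key=cv2.contourArea)
    W=np.array([ray(p,q,zt)[:2] for q in c[:,0]]);return c,W
if __name__=='__main__':
    p=arm.camera_params('wrist');im=arm.read_camera('wrist');np.save('w3.npy',im)
    s=arm.read_state();print(s['position'],s['eef_rot'])
    c,W=spacer(im,p,.022);(x,y),r=cv2.minEnclosingCircle(W.astype(np.float32));e=W.mean(0);print('spacer',x,y,r,e)
    H=hsv(im);h,sa,v=H[...,0],H[...,1],H[...,2]
    f=np.zeros(h.shape,np.uint8);cv2.drawContours(f,[c],-1,1,-1)
    for cc,st in blobs((f>0)&(sa<80)&(v>150),3):
        X=ray(p,cc,.022);print('dot',cc,st,X,np.hypot(X[0]-x,X[1]-y),np.degrees(np.arctan2(X[1]-y,X[0]-x)))
    hole=(f>0)&(v<70)
    for cc,st in blobs(hole,20): print('hole',cc,st,ray(p,cc,.022))
    # wheel
    w=(v>170)&(sa<40)
    for cc,st in blobs(cv2.morphologyEx(w.astype(np.uint8),cv2.MORPH_CLOSE,np.ones((5,5))),400): print('white',cc,st,ray(p,cc,.008))
    for cc,st in blobs(((h<8)|(h>172))&(sa>130)&(v>120),4): print('red',cc,st,ray(p,cc,.006))
    cv2.imwrite('pics/w3.png',im[:,:,::-1])
E
python3 meas.py
```

```text
t: 7.38
position: [0.4796, -0.133, 0.2151]
eef_rot: [[0.22, 0.975, 0.009], [0.975, -0.22, -0.005], [-0.003, 0.01, -1.0]]
wrist_force: [-0.2, -0.5, 0.5]
opening: 0.0853
gripper_force: 0.0
[ 0.47937567 -0.1330204   0.21552862] [[ 0.22068203  0.97530314  0.00912263]
 [ 0.97534231 -0.22064653 -0.00474286]
 [-0.00261285  0.00994436 -0.99994714]]
spacer 0.5050708055496216 -0.14566603302955627 0.029920082539319992 [ 0.50501328 -0.14549281]
dot [291.3 171.1] [289, 169, 6, 5, 22] [ 0.52119348 -0.13464231  0.022     ] 0.019531080834632106 34.361999133364414
hole [278.2 183. ] [271, 175, 17, 15, 173] [ 0.50332133 -0.14526477  0.022     ]
white [288.6 115.7] [0, 0, 512, 312, 93827] [ 0.53165537 -0.07277707  0.008     ]
white [ 23.6 264.5] [0, 218, 62, 100, 3695] [ 0.15047055 -0.18267154  0.008     ]
white [300.2 289.6] [267, 281, 82, 33, 996] [ 0.50297512 -0.30365175  0.008     ]
white [426.2 365.9] [402, 341, 55, 43, 1565] [ 0.6656657  -0.47752901  0.008     ]
white [ 91.3 368.4] [62, 348, 55, 36, 1393] [ 0.17277364 -0.36605919  0.008     ]
red [400.9  60.5] [395, 53, 13, 16, 114] [ 0.66572109 -0.04204775  0.006     ]
red [338.4 166.2] [335, 164, 9, 6, 31] [ 0.58017795 -0.14481604  0.006     ]
```

```bash
python3 -m jog '{"xyz":[[0.5,4,3],[1,4.5,2],[1,4.5,0],[1,4.5,0],[1,4.5,0],[0.5,2.5,0],[0,0,0],[0,0,0]],"dr":[[0,0.01,0],[0,0,0],[0,0,0],[0,0,0],[0,0,0],[0,0,0],[0,0,0],[0,0,0]],"hand":[8.5,8.5,8.5,8.5,8.5,8.5,8.5,8.5]}'; python3 -c "
from h import *
p=arm.camera_params('wrist');im=arm.read_camera('wrist');s=arm.read_state();print(s['position'],s['eef_rot'],s['joints']);np.savez('w4.npz',im=im,**p)
print([proj(p,np.array([.562,.171,z])) for z in (.05,.1)])
u,v=proj(p,np.array([.562,.171,.08])).astype(int);c=im[max(v-110,0):v+110,u-150:u+150];print(u-150,max(v-110,0))
cv2.imwrite('pics/w4.png',cv2.resize(c[:,:,::-1],None,fx=2.6,fy=2.6,interpolation=cv2.INTER_CUBIC))"
```

```text
t: 8.43
position: [0.5296, 0.1111, 0.2661]
eef_rot: [[0.221, 0.975, -0.0], [0.975, -0.221, -0.005], [-0.005, 0.001, -1.0]]
wrist_force: [-0.1, -0.4, -0.9]
opening: 0.085
gripper_force: 0.0
[0.52975965 0.11085538 0.26609648] [[ 2.21437367e-01  9.75174448e-01 -5.37468399e-04]
 [ 9.75162761e-01 -2.21437362e-01 -4.80454888e-03]
 [-4.80428889e-03  5.39787489e-04 -9.99988314e-01]] [ 0.2087366   0.26239888  0.06493367  1.37485256 -0.0045889   2.00282592]
[array([273.32398817, 119.32058071]), array([275.82381063, 119.58596822])]
124 9
```

View pics/w4.png

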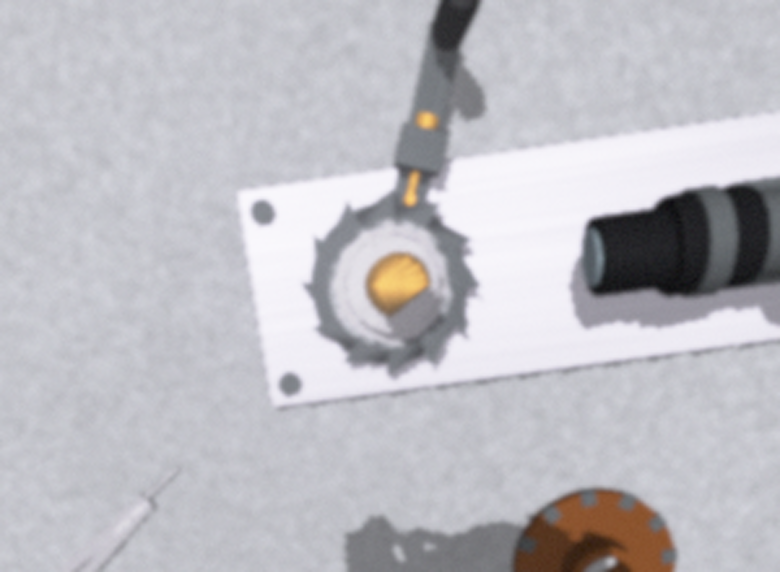

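The wrist view has the brass post at crop (398,283), with its flat facing lower right (edge from (388,315) to (430,285)). The gear centre is about (392,287), the lever goes up to the grip at (455,15), and the lens front is at (595,255).

Run:
```python
from h import *
d=np.load('w4.npz');im=d['im'];p=dict(camera_matrix=d['camera_matrix'],R=d['R'],t=d['t'])
print('cam',-p['R'].T@p['t'])
H=hsv(im);h,s,v=H[...,0],H[...,1],H[...,2]
m=((h>8)&(h<32)&(s>90)&(v>90)).astype(np.uint8);m[:90]=0;m[145:]=0;m[:,:250]=0;m[:,320:]=0
print(blobs(m,20))
c=max(cv2.findContours(m,0,1)[0],key=cv2.contourArea)[:,0]
W=np.array([ray(p,q,.1)[:2] for q in c]);print('brass centre top',W.mean(0),cv2.minEnclosingCircle(W.astype(np.float32)))
# flat edge: longest hull side
hull=cv2.convexHull(c)[:,0];ap=cv2.approxPolyDP(hull.reshape(-1,1,2),1.2,True)[:,0]
for a,b in zip(ap,np.roll(ap,-1,0)):
    A,B=ray(p,a,.1)[:2],ray(p,b,.1)[:2];L=np.linalg.norm(B-A);n=np.array([(B-A)[1],-(B-A)[0]]);
    mid=(A+B)/2; n=n*np.sign(n@(mid-W.mean(0)));print(a,b,round(L*1000,1),'normal deg',np.degrees(np.arctan2(n[1],n[0])).round(1))
# gear: dark grey around
u0,v0=273,119
yy,xx=np.mgrid[:384,:512];rr=np.hypot(xx-u0,yy-v0)
# base plate white silhouette of gear -> gear blob = not white within radius 36
g=((v<150)&(s<80)&(rr<36)).astype(np.uint8)
print('gear',blobs(g,100))
sh=((v>150)&(s<60)&(rr<22)).astype(np.uint8);print('shoulder',blobs(sh,50))
m2=((v<150)&(rr<36)).astype(np.uint8);cc=max(cv2.findContours(cv2.morphologyEx(m2,cv2.MORPH_OPEN,np.ones((5,5))),0,1)[0],key=cv2.contourArea)[:,0]
Wg=np.array([ray(p,q,.032)[:2] for q in cc]);e=cv2.fitEllipse(Wg.astype(np.float32)*1000);print('gear ellipse',e)
mw=((v>170)&(s<40)).astype(np.uint8);n,l,st,_=cv2.connectedComponentsWithStats(mw)
lab=l[60,300]if 0 else None
# grip dark
for q,stt in blobs((v<60)&(yy<60),30): print('dark',q,stt,ray(p,q,.08),ray(p,q,.058))
```

```text
cam [0.54541237 0.17655729 0.39067196]
[(array([276.3, 116.6]), [266, 107, 23, 21, 345])]
brass centre top [0.56314771 0.17365612] ((0.5634843707084656, 0.17283925414085388), 0.011449994519352913)
[284 109] [288 118] 9.8 normal deg 13.4
[288 118] [277 126] 13.6 normal deg -67.1
[277 126] [271 127] 6.2 normal deg -93.5
[271 127] [266 120] 8.7 normal deg -156.0
[266 120] [267 113] 6.9 normal deg 159.3
[267 113] [275 107] 9.9 normal deg 113.2
[275 107] [284 109] 9.3 normal deg 65.4
gear [(array([277.5, 120.5]), [243, 84, 64, 68, 1357])]
shoulder [(array([268.9, 116.9]), [252, 98, 43, 43, 890])]
gear ellipse ((567.3203735351562, 148.43017578125), (28.015947341918945, 54.091739654541016), 95.02473449707031)
dark [297.5  17.6] [292, 8, 15, 20, 174] [0.60420202 0.26196948 0.08      ] [0.60836516 0.26801788 0.058     ]
```

```bash
python3 -m jog '{"xyz":[[-0.4,-4.3,0],[-0.4,-4.3,0],[-0.4,-4.3,0],[-0.4,-4.3,0],[-0.4,-4.3,0],[-0.4,-4.2,0],[0,0,-3],[0,0,-3]],"dr":[[0,0,0.178],[0,0,0.178],[0,0,0.178],[0,0,0.178],[0,0,0.178],[0,0,0.178],[0,0,0.178],[0,0,0.174]],"hand":[8.5,8.5,8.5,8.5,8.5,8.5,8.5,8.5]}'; python3 -m jog '{"xyz":[[0,0,-2],[0,0,0],[0,0,0]],"dr":[[0,0,0],[0,0,0],[0,0,0]],"hand":[8.5,8.5,8.5]}'; python3 meas.py | head -8; python3 -c "
from h import *
print(arm.read_state()['joints'])"
```

```text
t: 9.48
position: [0.5055, -0.147, 0.2055]
eef_rot: [[-0.932, 0.362, 0.006], [0.362, 0.932, -0.002], [-0.006, 0.0, -1.0]]
wrist_force: [0.6, 0.4, -0.0]
opening: 0.0847
gripper_force: 0.0
t: 9.85
position: [0.5064, -0.1458, 0.1867]
eef_rot: [[-0.931, 0.366, 0.006], [0.366, 0.931, -0.002], [-0.006, 0.0, -1.0]]
wrist_force: [-0.7, -0.2, 0.2]
opening: 0.0852
gripper_force: 0.0
[ 0.50662232 -0.14565352  0.18692277] [[-9.30830625e-01  3.65399456e-01  6.13072903e-03]
 [ 3.65392342e-01  9.30850807e-01 -2.28303455e-03]
 [-6.54101365e-03  1.15002960e-04 -9.99978601e-01]]
spacer 0.5042084455490112 -0.1464945524930954 0.02927301824092865 [ 0.50394412 -0.14615673]
dot [272.  189.3] [270, 187, 5, 6, 24] [ 0.52109768 -0.13501948  0.022     ] 0.02041869908261716 34.19340872963009
white [354.3 138.8] [133, 0, 379, 327, 72343] [ 0.50432915 -0.03268895  0.008     ]
white [ 31.8 222.4] [0, 108, 132, 211, 10534] [ 0.45936277 -0.41324238  0.008     ]
white [117.  207.1] [74, 184, 76, 63, 1584] [ 0.4792189  -0.31052512  0.008     ]
[-2.79673118e-01  2.65053281e-01 -1.36912719e-01  1.16230754e+00
 -5.01993389e-04  9.43875207e-02]
```

```bash
python3 -m jog '{"xyz":[[-0.2,0,-5],[0,0,-5],[0,0,-4],[0,0,-2],[0,0,0],[0,0,0]],"dr":[[0,0.006,0],[0,0,0],[0,0,0],[0,0,0],[0,0,0],[0,0,0]],"hand":[8.5,8.5,8.5,8.5,7,7]}' 40; python3 -m jog '{"xyz":[[0,0,-0.5],[0,0,0],[0,0,0],[0,0,0],[0,0,0]],"dr":[[0,0,0],[0,0,0],[0,0,0],[0,0,0],[0,0,0]],"hand":[7,4,4,4,4]}' 40
```

```text
t: 10.65
position: [0.5053, -0.1455, 0.0271]
eef_rot: [[-0.931, 0.365, 0.0], [0.365, 0.931, -0.002], [-0.001, -0.002, -1.0]]
wrist_force: [0.1, 0.2, -0.3]
opening: 0.0703
gripper_force: 0.0
t: 11.28
position: [0.5046, -0.1453, 0.0216]
eef_rot: [[-0.931, 0.365, -0.001], [0.365, 0.931, -0.002], [-0.0, -0.002, -1.0]]
wrist_force: [-1.2, 0.4, 6.1]
opening: 0.0545
gripper_force: 42.0
```

```bash
python3 -m jog '{"xyz":[[0,0,5],[0,0,5],[0,0,5],[1,5,0],[1,5,0],[1,5,0],[1,5,0],[1,5,0]],"dr":[[0,0,0],[0,0,-0.177],[0,0,-0.177],[0,0,-0.177],[0,0,-0.177],[0,0,-0.177],[0,0,-0.177],[0,0,-0.177]],"hand":[4,4,4,4,4,4,4,4]}'; python3 -m jog '{"xyz":[[0.9,5,0],[0,1.7,0],[0,0,0],[0,0,0],[0,0,0]],"dr":[[0,0,-0.177],[0,0,-0.177],[0,0,-0.177],[0,0,0],[0,0,0]],"hand":[4,4,4,4,4]}'; python3 -c "
from h import *
s=arm.read_state();print(s['position'],s['eef_rot'],s['joints'])
p=arm.camera_params('wrist');im=arm.read_camera('wrist');np.savez('w5.npz',im=im,**p)
cv2.imwrite('pics/w5.png',im[:,:,::-1])"
```

```text
t: 12.28
position: [0.5544, 0.1065, 0.1711]
eef_rot: [[0.047, 0.999, -0.002], [0.999, -0.047, 0.001], [0.001, -0.002, -1.0]]
wrist_force: [1.3, 0.3, -0.6]
opening: 0.0541
gripper_force: 43.4
t: 12.9
position: [0.5633, 0.1716, 0.1709]
eef_rot: [[0.539, 0.842, -0.001], [0.842, -0.539, 0.002], [0.001, -0.002, -1.0]]
wrist_force: [-0.1, 0.2, -0.6]
opening: 0.0544
gripper_force: 43.4
[0.56327725 0.17158503 0.17086011] [[ 5.38768811e-01  8.42452510e-01 -1.39172555e-03]
 [ 8.42453260e-01 -5.38766211e-01  1.86402938e-03]
 [ 8.20541529e-04 -2.17674462e-03 -9.99997294e-01]] [ 2.94612371e-01  3.81326471e-01 -7.12676387e-03  1.18313360e+00
  2.18783287e-03  2.43438215e+00]
```

View pics/w5.png

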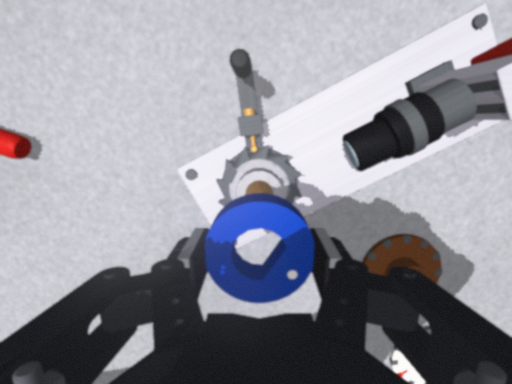

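The wrist view shows the spacer level in the grip, centre (260,248) and dot (292,273). The gear and post are ahead at (258,188), with the lever grip at (240,62).

Run:
```python
from h import *
d=np.load('w5.npz');im=d['im'];p=dict(camera_matrix=d['camera_matrix'],R=d['R'],t=d['t'])
H=hsv(im);h,s,v=H[...,0],H[...,1],H[...,2]
z=.1715
m=((abs(h-115)<15)&(s>130)).astype(np.uint8)
c=max(cv2.findContours(m,0,1)[0],key=cv2.contourArea);f=np.zeros(m.shape,np.uint8);cv2.drawContours(f,[c],-1,1,-1)
# lower half of the outline belongs to the top face (camera ahead)
W=np.array([ray(p,q,z)[:2] for q in c[:,0] if q[1]>255 ])*1000
A=np.c_[2*W,np.ones(len(W))];k=np.linalg.lstsq(A,(W**2).sum(1),rcond=None)[0];print('fit',k[:2],np.sqrt(k[2]+k[0]**2+k[1]**2))
for cc,st in blobs((f>0)&(s<110)&(v>150),4):
    X=ray(p,cc,z)[:2]*1000;print(cc,st,X,np.hypot(*(X-k[:2])),np.degrees(np.arctan2(*(X-k[:2])[::-1])),'vs tcp',np.degrees(np.arctan2(*(X-[563.3,171.6])[::-1])))
# gear silhouette
print('gear pred',proj(p,np.array([.5633,.1717,.032])))
```

```text
fit [565.55683322 173.52136384] 27.48806220864065
[256.2 244.7] [235, 228, 47, 37, 1158] [566.68258546 178.16252058] 4.775735960029048 76.36573734395188 vs tcp 62.73161171268358
[291.9 274.2] [287, 270, 10, 9, 66] [573.16040693 154.69734734] 20.301673092433855 -68.00476932529646 vs tcp -59.74223200415745
gear pred [258.5176587  189.44489212]
```

```bash
python3 -m jog '{"xyz":[[-0.1,-0.1,-3],[0,0,-1.9],[0,0,-0.7],[0,0,-0.7],[0,0,0]],"dr":[[0,0,0],[0,0,0],[0,0,0],[0,0,0],[0,0,0]],"hand":[4,4,4,4,4]}'; python3 -m jog '{"xyz":[[0,0,-0.7],[0,0,0]],"dr":[[0,0,0],[0,0,0]],"hand":[4,4]}'
```

```text
t: 13.58
position: [0.5624, 0.1708, 0.1078]
eef_rot: [[0.541, 0.841, -0.001], [0.841, -0.541, 0.002], [0.001, -0.002, -1.0]]
wrist_force: [-0.8, -0.6, -1.3]
opening: 0.0543
gripper_force: 43.4
t: 13.82
position: [0.5621, 0.1708, 0.1005]
eef_rot: [[0.542, 0.841, -0.002], [0.841, -0.542, 0.002], [0.0, -0.002, -1.0]]
wrist_force: [0.8, 0.6, -1.2]
opening: 0.0545
gripper_force: 43.4
```

```bash
python3 -m jog '{"xyz":[[0,0,-1],[0,0,-1],[0,0,-0.7],[0,0,0]],"dr":[[0,0,0],[0,0,0],[0,0,0],[0,0,0]],"hand":[4,4,4,4]}'; python3 -m jog '{"xyz":[[0,0,-0.4],[0,0,-0.3],[0,0,0]],"dr":[[0,0,0],[0,0,0],[0,0,0]],"hand":[4,4,4]}'
```

```text
t: 14.32
position: [0.5618, 0.1707, 0.0729]
eef_rot: [[0.542, 0.841, -0.003], [0.841, -0.542, 0.001], [-0.0, -0.003, -1.0]]
wrist_force: [-0.6, 0.6, -1.3]
opening: 0.0545
gripper_force: 43.4
t: 14.7
position: [0.5622, 0.1708, 0.0666]
eef_rot: [[0.542, 0.841, -0.002], [0.841, -0.542, 0.002], [0.001, -0.002, -1.0]]
wrist_force: [-0.2, 0.4, -0.4]
opening: 0.0544
gripper_force: 43.4
```

```bash
python3 -m jog '{"xyz":[[0,0,-0.2],[0,0,0]],"dr":[[0,0,0],[0,0,0]],"hand":[4,4]}';  python3 -m jog '{"xyz":[[0,0,0],[0,0,0],[0,0,3],[0,0,5],[0,0,5],[0,-3,2],[0,-3,0],[0,0,0]],"dr":[[0,0,0],[0,0,0],[0,0,0],[0,0,0],[0,0,0],[0,0,0],[0,0,0],[0,0,0]],"hand":[7,7,7,8,8.5,8.5,8.5,8.5]}'; python3 -c "
from h import *
p=arm.camera_params('wrist');im=arm.read_camera('wrist');s=arm.read_state();print(s['position'],s['joints']);np.savez('w6.npz',im=im,**p)
u,v=proj(p,np.array([.563,.171,.08])).astype(int);u0=max(u-130,0);v0=max(v-100,0);c=im[v0:v+100,u0:u+130];print(u0,v0)
cv2.imwrite('pics/w6.png',cv2.resize(c[:,:,::-1],None,fx=2.6,fy=2.6,interpolation=cv2.INTER_CUBIC))"
```

```text
t: 14.95
position: [0.5625, 0.1709, 0.0655]
eef_rot: [[0.542, 0.841, -0.001], [0.841, -0.542, 0.002], [0.002, -0.002, -1.0]]
wrist_force: [-1.6, -0.9, 5.9]
opening: 0.0543
gripper_force: 44.0
t: 15.95
position: [0.5624, 0.1094, 0.2151]
eef_rot: [[0.544, 0.839, -0.001], [0.839, -0.544, 0.002], [0.001, -0.002, -1.0]]
wrist_force: [-0.3, -0.3, -0.8]
opening: 0.0846
gripper_force: 0.0
[0.56238604 0.11031922 0.21480301] [1.92554461e-01 3.33559391e-01 3.52507212e-02 1.27331352e+00
 2.27181170e-03 2.33739174e+00]
92 36
```

View pics/w6.png

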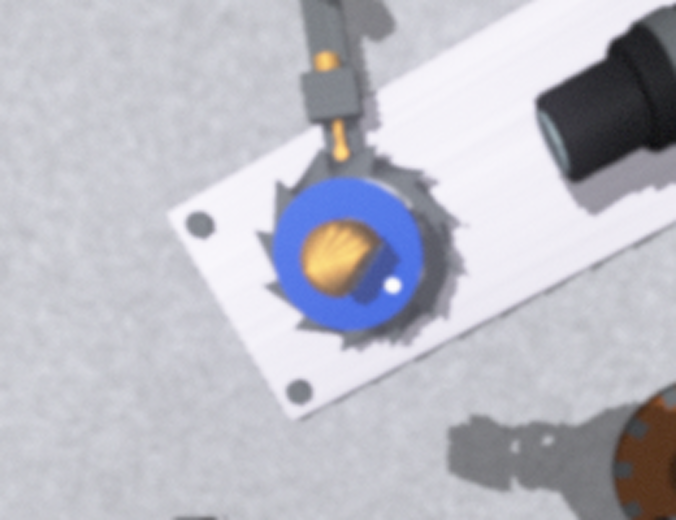

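The crop shows the spacer seated: blue ring at (348,253), brass post through its bore, dot at (392,285) on the post's flat side. Next is the wheel.

```bash
python3 -m jog '{"xyz":[[1,-4,0],[1,-4.3,0],[1,-4.3,0],[1,-4.3,0],[1,-4.3,0],[0.9,-4,0],[0,0,0],[0,0,0]],"dr":[[0,0,0],[0,0,0],[0,0,0],[0,0,0],[0,0,0],[0,0,0],[0,0,0],[0,0,0]],"hand":[8.5,8.5,8.5,8.5,8.5,8.5,8.5,8.5]}'
python3 - <<'E'
from h import *
p=arm.camera_params('wrist');im=arm.read_camera('wrist');np.savez('w7.npz',im=im,**p)
s=arm.read_state();print(s['position'],s['eef_rot'][:,1],-p['R'].T@p['t'])
u,v0=proj(p,np.array([.6216,-.1424,.01]));print(u,v0)
cv2.imwrite('pics/w7.png',im[:,:,::-1])
def circ(W):
    A=np.c_[2*W,np.ones(len(W))];k=np.linalg.lstsq(A,(W**2).sum(1),rcond=None)[0];return k[:2],np.sqrt(k[2]+k[0]**2+k[1]**2)
# seated spacer dot direction
d=np.load('w6.npz');q=dict(camera_matrix=d['camera_matrix'],R=d['R'],t=d['t']);i6=d['im'];H=hsv(i6)
m=((abs(H[...,0]-112)<15)&(H[...,1]>100)).astype(np.uint8)
c=max([c for c in cv2.findContours(m,0,1)[0] if cv2.minEnclosingCircle(c)[1]<50],key=cv2.contourArea)
W=np.array([ray(q,a,.066)[:2] for a in c[:,0]]);k,r=circ(W);f=np.zeros(m.shape,np.uint8);cv2.drawContours(f,[c],-1,1,-1)
print('spacer',k,r)
for a,st in blobs((f>0)&(H[...,1]<90)&(H[...,2]>140),4):X=ray(q,a,.066)[:2];print('dot',np.hypot(*(X-k)),np.degrees(np.arctan2(*(X-k)[::-1])))
# red
H=hsv(im);h,sa,v=H[...,0],H[...,1],H[...,2]
for a,st in blobs(((h<8)|(h>172))&(sa>120)&(v>100),5): print('red',a,st,ray(p,a,.008))
E
```

```text
t: 17.0
position: [0.6213, -0.1402, 0.2142]
eef_rot: [[0.542, 0.841, -0.002], [0.841, -0.541, 0.003], [0.001, -0.003, -1.0]]
wrist_force: [-0.6, -0.1, 0.3]
opening: 0.0848
gripper_force: 0.0
[ 0.62126475 -0.13981854  0.21439956] [ 0.84111024 -0.54085493 -0.00308415] [ 0.65838785 -0.08448121  0.33911075]
260.1513476042546 177.74507970564989
spacer [0.56424259 0.17153419] 0.027708862402243697
dot 0.012334409900895491 136.18854743499693
dot 0.019659174648650364 -66.954409236626
red [245.1  83.9] [237, 78, 16, 13, 119] [ 0.66523572 -0.04288212  0.008     ]
red [233.2 196.5] [231, 195, 5, 4, 16] [ 0.58012383 -0.14469943  0.008     ]
```

View pics/w7.png

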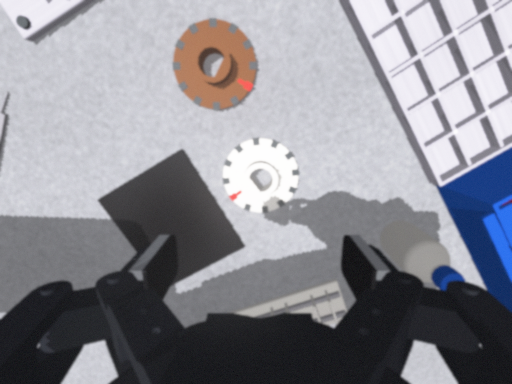

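The wheel is at (260,175), hub (263,178), red sample (233,196). The brown look-alike is at (215,65).

Run:
```python
from h import *
d=np.load('w7.npz');im=d['im'];p=dict(camera_matrix=d['camera_matrix'],R=d['R'],t=d['t'])
H=hsv(im);v=H[...,2];sa=H[...,1]
yy,xx=np.mgrid[:384,:512];near=np.hypot(xx-260,yy-175)<48
print(np.percentile(v[near],[10,50,90]),np.median(v[140:160,320:340]))
def circ(W):
    A=np.c_[2*W,np.ones(len(W))];k=np.linalg.lstsq(A,(W**2).sum(1),rcond=None)[0];return k[:2],np.sqrt(k[2]+k[0]**2+k[1]**2)
for T in (215,225,235):
    m=((v>T)&near).astype(np.uint8);m=cv2.morphologyEx(m,cv2.MORPH_OPEN,np.ones((3,3)))
    c=max(cv2.findContours(m,0,1)[0],key=cv2.contourArea);hu=cv2.convexHull(c)[:,0]
    W=np.array([ray(p,a,.008)[:2] for a in hu])*1000;k,r=circ(W);print(T,k,r,cv2.minEnclosingCircle(W.astype(np.float32)))
    X=np.array([580.1,-144.7]);print('red deg',np.degrees(np.arctan2(*(X-k)[::-1])),np.hypot(*(X-k)))
# hub bore (dark) hole at top z=.028 / bench seen through
print(ray(p,(262,178),.028))
```

```text
[167. 222. 254.] 216.0
215 [ 621.16503554 -142.19692395] 57.17245212813641 ((621.6906127929688, -142.18923950195312), 58.811737060546875)
red deg -176.51191161916444 41.14125099425621
225 [ 621.85709108 -140.87252715] 46.79207870851028 ((621.5740966796875, -141.1968231201172), 47.36690902709961)
red deg -174.76287839488947 41.932138073893896
235 [ 622.17225767 -140.993287  ] 46.08922623460682 ((622.1817016601562, -141.02957153320312), 46.35920333862305)
red deg -174.96504213032284 42.235229209268496
[ 0.6252448  -0.14063535  0.028     ]
```

```bash
python3 -m jog '{"xyz":[[0.05,-0.15,-5],[0,0,-5],[0,0,-5],[0,0,-2.5],[0,0,0],[0,0,0]],"dr":[[0,0,0],[0,0,0],[0,0,0],[0,0,0],[0,0,0],[0,0,0]],"hand":[7,6.5,6.5,6.5,6,6]}' 50; python3 -m jog '{"xyz":[[0,0,-1],[0,0,-0.4],[0,0,0],[0,0,0],[0,0,0],[0,0,0]],"dr":[[0,0,0],[0,0,0],[0,0,0],[0,0,0],[0,0,0],[0,0,0]],"hand":[6,6,3,3,3,3]}'
```

```text
t: 17.8
position: [0.6227, -0.1419, 0.0411]
eef_rot: [[0.541, 0.841, 0.0], [0.841, -0.541, 0.002], [0.001, -0.001, -1.0]]
wrist_force: [-0.2, 0.3, -0.5]
opening: 0.0601
gripper_force: 0.0
t: 18.55
position: [0.622, -0.1427, 0.026]
eef_rot: [[0.542, 0.841, -0.001], [0.841, -0.542, 0.002], [0.001, -0.002, -1.0]]
wrist_force: [-0.5, -0.2, 2.6]
opening: 0.0381
gripper_force: 50.6
```

```bash
python3 -m jog '{"xyz":[[0,0,3],[0,0,4.5],[0,0,5],[-0.5,3,4],[-0.8,4,0],[-0.8,4,0],[-0.8,4,0],[-0.8,4,0]],"dr":[[0,0,0],[0,0,0.1],[0,0,0.17],[0,0,0.17],[0,0,0.17],[0,0,0.17],[0,0,0.17],[0,0,0.17]],"hand":[3,3,3,3,3,3,3,3]}'; python3 -m jog '{"xyz":[[-0.8,4,0],[-0.8,4,0],[-0.6,3,0],[0,1.4,0],[0,0,0],[0,0,0],[0,0,0]],"dr":[[0,0,0.17],[0,0,0.17],[0,0,0.17],[0,0,0.17],[0,0,0.085],[0,0,0],[0,0,0]],"hand":[3,3,3,3,3,3,3]}'; python3 -c "
from h import *
s=arm.read_state();print(s['position'],s['eef_rot'],s['joints'])
p=arm.camera_params('wrist');im=arm.read_camera('wrist');np.savez('w8.npz',im=im,**p)
cv2.imwrite('pics/w8.png',im[:,:,::-1])"
```

```text
t: 19.55
position: [0.5843, 0.0486, 0.1905]
eef_rot: [[-0.525, 0.851, -0.003], [0.851, 0.525, -0.0], [0.001, -0.002, -1.0]]
wrist_force: [0.4, -0.7, -1.1]
opening: 0.0384
gripper_force: 50.9
t: 20.42
position: [0.5628, 0.1712, 0.1906]
eef_rot: [[-0.966, 0.258, -0.002], [0.258, 0.966, -0.002], [0.001, -0.002, -1.0]]
wrist_force: [-0.5, -0.1, -2.2]
opening: 0.0381
gripper_force: 50.9
[0.56276804 0.17115907 0.19059866] [[-0.96626378  0.25754939 -0.00161691]
 [ 0.25755235  0.96626225 -0.00201373]
 [ 0.00104373 -0.00236224 -0.99999667]] [ 0.2959653   0.37097486  0.02886339  1.23081881 -0.00145458  0.556454  ]
```

View pics/w8.png

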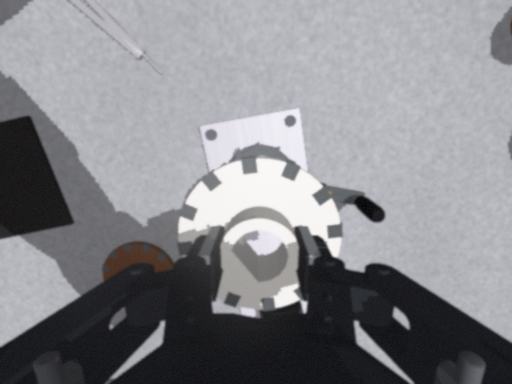

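The wheel is held level, centre about (260,230). The red sample is hidden behind the left finger, and the lever grip is at (370,208). I'll check the wheel's offset numerically.

Run:
```python
from h import *
d=np.load('w8.npz');im=d['im'];p=dict(camera_matrix=d['camera_matrix'],R=d['R'],t=d['t'])
H=hsv(im);v=H[...,2];h=H[...,0];sa=H[...,1]
g=cv2.GaussianBlur(v.astype(np.float32),(3,3),0)
def circ(W):
    A=np.c_[2*W,np.ones(len(W))];k=np.linalg.lstsq(A,(W**2).sum(1),rcond=None)[0];return k[:2],np.sqrt(k[2]+k[0]**2+k[1]**2)
for z in (.1726,):
  for T in (225,235,245):
    pts=[]
    for th in np.radians(np.r_[190:351:2]):  # upper outline, outermost bright
        r=np.arange(60,100,.5);u=260+r*np.cos(th);w=232+r*np.sin(th)
        b=g[w.astype(int),u.astype(int)]>T
        if b.any(): pts.append((u[b][-1],w[b][-1],r[b][-1]))
    pts=np.array(pts);pts=pts[abs(pts[:,2]-np.median(pts[:,2]))<6]
    W=np.array([ray(p,a[:2],z)[:2] for a in pts])*1000
    for _ in range(3):
        k,r=circ(W);e=np.hypot(*(W-k).T)-r;W=W[abs(e)<1.5]
    print(T,k,r,len(W))
for a,st in blobs(((h<8)|(h>172))&(sa>120)&(v>80),3): print('red',a,st,ray(p,a,.17))
print(proj(p,np.array([.5628+.0425*np.cos(np.radians(-67)),.1712+.0425*np.sin(np.radians(-67)),.17])))
```

```text
225 [563.81186112 172.43957308] 45.15743573591658 28
235 [563.811722   172.47125042] 44.89741871190863 31
245 [563.17317897 172.88866178] 43.82079872690965 42
[201.04904892 276.80014151]
```

```bash
python3 -m jog '{"xyz":[[0,0,-3],[0,0,-2.5],[0,0,-0.8],[0,0,-0.8],[0,0,0]],"dr":[[0,0,0],[0,0,0],[0,0,0],[0,0,0],[0,0,0]],"hand":[3,3,3,3,3]}'; python3 -m jog '{"xyz":[[0,0,-0.6],[0,0,-0.6],[0,0,-0.6],[0,0,0]],"dr":[[0,0,0],[0,0,0],[0,0,0],[0,0,0]],"hand":[3,3,3,3]}'
```

```text
t: 21.1
position: [0.5629, 0.1713, 0.1199]
eef_rot: [[-0.967, 0.256, -0.001], [0.256, 0.967, -0.002], [0.001, -0.002, -1.0]]
wrist_force: [0.0, 0.2, -1.1]
opening: 0.0386
gripper_force: 50.9
t: 21.6
position: [0.5624, 0.1713, 0.1011]
eef_rot: [[-0.967, 0.255, -0.002], [0.255, 0.967, -0.002], [0.002, -0.003, -1.0]]
wrist_force: [0.7, 0.2, -0.9]
opening: 0.0381
gripper_force: 50.8
```

```bash
python3 -m jog '{"xyz":[[0,0,-0.4],[0,0,-0.3],[0,0,-0.2],[0,0,0]],"dr":[[0,0,0],[0,0,0],[0,0,0],[0,0,0]],"hand":[3,3,3,3]}'; python3 -m jog '{"xyz":[[0,0,-0.1],[0,0,0]],"dr":[[0,0,0],[0,0,0]],"hand":[3,3]}'
```

```text
t: 22.1
position: [0.5627, 0.1713, 0.0926]
eef_rot: [[-0.967, 0.255, -0.002], [0.255, 0.967, -0.002], [0.001, -0.002, -1.0]]
wrist_force: [0.9, 0.3, -1.8]
opening: 0.0381
gripper_force: 50.9
t: 22.35
position: [0.5629, 0.1714, 0.092]
eef_rot: [[-0.967, 0.255, -0.001], [0.255, 0.967, -0.002], [0.0, -0.002, -1.0]]
wrist_force: [-0.6, 0.1, 1.0]
opening: 0.0382
gripper_force: 51.0
```

```bash
python3 -m jog '{"xyz":[[0,0,0],[0,0,0],[0,0,2],[0,0,4],[0,0,4],[1.2,2.5,0],[1.2,2.5,0],[1.2,2.5,0]],"dr":[[0,0,0],[0,0,0],[0,0,0],[0,0,0],[0,0,-0.17],[0,0,-0.18],[0,0,-0.18],[0,0,-0.18]],"hand":[5.5,5.5,6,6,5,4.5,4.5,4.5]}'; python3 -m jog '{"xyz":[[1,2.5,0],[0,0,0],[0,0,0],[0,0,0],[0,0,0],[0,0,0]],"dr":[[0,0,-0.18],[0,0,-0.18],[0,0,-0.18],[0,0,-0.18],[0,0,0],[0,0,0]],"hand":[4.5,4.5,4.5,4.5,4.5,4.5]}'
python3 - <<'E'
from h import *
s=arm.read_state();print(s['joints'])
p=arm.camera_params('wrist');im=arm.read_camera('wrist');np.savez('w9.npz',im=im,**p)
H=hsv(im);h,sa,v=H[...,0],H[...,1],H[...,2]
for z in (.032,.08): print(z,proj(p,np.array([.6093,.271,z])))
print('axis',proj(p,np.array([.5628,.1713,.094])))
for a,st in blobs((v<60)&(np.arange(384)[:,None]<330),30): print('dark',a,st,ray(p,a,.08),ray(p,a,.058))
for a,st in blobs(((h<8)|(h>172))&(sa>130)&(v>120),4): print('red',a,st,ray(p,a,.072))
m=((v>225)&(sa<40)).astype(np.uint8)
for a,st in blobs(m,300): print('white',a,st,ray(p,a,.074))
# top camera
q=arm.camera_params('top');it=arm.read_camera('top');np.save('top1.npy',it);
E
```

```text
t: 23.35
position: [0.5993, 0.2471, 0.192]
eef_rot: [[-0.562, 0.827, -0.002], [0.827, 0.562, -0.0], [0.001, -0.002, -1.0]]
wrist_force: [-0.2, -0.8, 0.7]
opening: 0.0451
gripper_force: 0.0
t: 24.1
position: [0.6088, 0.2714, 0.1917]
eef_rot: [[0.113, 0.994, -0.002], [0.994, -0.113, 0.001], [0.001, -0.002, -1.0]]
wrist_force: [0.7, 0.3, -0.1]
opening: 0.0452
gripper_force: 0.0
[4.18480381e-01 5.06034757e-01 2.51881099e-01 1.31814078e+00
 1.81601548e-03 2.10283336e+00]
0.032 [258.60296318 184.54675959]
0.08 [258.42323849 196.82548781]
axis [221.25183458 307.29684247]
dark [263.2 186.7] [260, 181, 7, 12, 30] [0.61454647 0.27977692 0.08      ] [0.61424877 0.27443291 0.058     ]
dark [265.5 300.2] [26, 228, 467, 102, 17847] [0.6042809  0.16413416 0.08      ] [0.60302894 0.1480404  0.058     ]
red [ 20.5 127.5] [0, 98, 48, 56, 1207] [0.41122392 0.3537153  0.072     ]
red [470.1 293.2] [441, 277, 51, 41, 1313] [0.81176156 0.14342487 0.072     ]
white [398.  232.2] [336, 217, 113, 42, 2522] [0.73667328 0.21995318 0.074     ]
white [197.1 231.2] [172, 222, 63, 34, 609] [0.54747836 0.24214293 0.074     ]
white [244.8 286.2] [210, 258, 61, 59, 1676] [0.58500449 0.17820204 0.074     ]
```

Run:
```python
from h import *
d=np.load('w9.npz');im=d['im'];p=dict(camera_matrix=d['camera_matrix'],R=d['R'],t=d['t'])
v=hsv(im)[...,2]
print(v[176:216:3,240:286:3])
for T in (80,95,110):
    m=np.zeros(v.shape,bool);m[170:220,235:290]=(v<T)[170:220,235:290]
    for a,st in blobs(m,20): print(T,a,st,ray(p,a,.058))
```

```text
[[203 196 197 206 200 134 120 120 126 145 186 197 203 202 206 201]
 [201 200 193 195 180 109  73  66 100 118 143 199 206 207 204 198]
 [196 201 197 197 149  66  64  61  60 101 164 200 203 204 204 196]
 [198 200 200 197 114  63  60  58  59  86 128 182 200 200 203 195]
 [199 202 200 181  97  59  61  58  59  76 126 133 190 197 197 199]
 [199 200 200 151  87  67  75  70  64  71 123 127 145 191 201 201]
 [197 202 196 131  80  69  71  71  69  67 123 126 138 199 203 203]
 [205 202 178 124  90  69  67  67  66  79 125 126 130 201 204 204]
 [204 205 152 123 115  78  67  67  98 147 125 131 156 204 205 202]
 [199 194 134 121 120 122 112 123 196 197 181 195 195 200 203 202]
 [193 175 124 121 119 122 121 151 205 201 197 198 200 199 201 205]
 [188 149 125 121 111 120 119 173 205 201 198 197 195 197 206 209]
 [127 100 190 209 157 108 125 186 187 176 183 200 203 204 210 206]
 [105  91 186 227 183  91 123 166 151 126 147 189 200 203 203 200]]
80 [259.9 190.1] [253, 179, 15, 23, 291] [0.61070088 0.27141629 0.058     ]
95 [259.8 190.1] [252, 178, 17, 25, 333] [0.61060448 0.2714271  0.058     ]
110 [259.7 190.1] [251, 177, 19, 26, 376] [0.61050807 0.27143791 0.058     ]
110 [255.2 216.7] [251, 211, 8, 9, 32] [0.60301115 0.24476358 0.058     ]
```

```bash
python3 -m jog '{"xyz":[[0.1,0,-5],[0,0,-5],[0,0,-3.2],[0,0,0],[0,0,0]],"dr":[[0,0,0],[0,0,0],[0,0,0],[0,0,0],[0,0,0]],"hand":[4.5,4.5,4.5,3,3]}' 20; python3 -m jog '{"xyz":[[-1.45,0.4,0],[-1.45,0.4,0],[-1.15,0.15,0],[-1.15,0.1,0],[-1.1,-0.1,0],[-0.8,-0.1,0],[0,0,0]],"dr":[[0,0,0],[0,0,0],[0,0,0],[0,0,0],[0,0,0],[0,0,0],[0,0,0]],"hand":[3,3,3,3,3,3,3]}'
```

```text
t: 24.82
position: [0.6106, 0.2717, 0.0612]
eef_rot: [[0.117, 0.993, -0.0], [0.993, -0.117, 0.002], [0.002, -0.001, -1.0]]
wrist_force: [-0.7, 0.3, 0.5]
opening: 0.0299
gripper_force: 0.0
t: 25.7
position: [0.5383, 0.2799, 0.0603]
eef_rot: [[0.117, 0.993, -0.002], [0.993, -0.117, 0.001], [0.001, -0.002, -1.0]]
wrist_force: [3.2, 0.6, 0.8]
opening: 0.03
gripper_force: 1.1
```

```bash
python3 -m jog '{"xyz":[[-0.3,-0.05,0],[0,0,0]],"dr":[[0,0,0],[0,0,0]],"hand":[3,3]}'; python3 -m jog '{"xyz":[[-0.2,-0.05,0],[0,0,0]],"dr":[[0,0,0],[0,0,0]],"hand":[3,3]}'
```

```text
t: 25.95
position: [0.536, 0.2793, 0.0598]
eef_rot: [[0.117, 0.993, -0.002], [0.993, -0.117, 0.001], [0.001, -0.002, -1.0]]
wrist_force: [4.4, 1.2, 2.3]
opening: 0.0304
gripper_force: 1.6
t: 26.2
position: [0.5343, 0.279, 0.0598]
eef_rot: [[0.117, 0.993, -0.001], [0.993, -0.117, 0.001], [0.001, -0.001, -1.0]]
wrist_force: [4.7, 1.6, 2.1]
opening: 0.0301
gripper_force: 2.4
```

```bash
python3 -m jog '{"xyz":[[-0.2,-0.05,0],[0,0,0]],"dr":[[0,0,0],[0,0,0]],"hand":[3,3]}'; python3 -m jog '{"xyz":[[-0.2,-0.05,0],[0,0,0]],"dr":[[0,0,0],[0,0,0]],"hand":[3,3]}'
```

```text
t: 26.45
position: [0.5336, 0.2789, 0.0599]
eef_rot: [[0.118, 0.993, 0.001], [0.993, -0.118, 0.002], [0.002, 0.001, -1.0]]
wrist_force: [10.6, 2.9, -1.4]
opening: 0.0298
gripper_force: 4.8
t: 26.7
position: [0.5328, 0.2787, 0.0599]
eef_rot: [[0.118, 0.993, 0.003], [0.993, -0.118, 0.003], [0.003, 0.003, -1.0]]
wrist_force: [15.3, 4.9, -6.4]
opening: 0.0301
gripper_force: 7.3
```

```bash
python3 -m jog '{"xyz":[[1.2,0.2,0],[1.2,0.15,0],[1.3,0.05,0],[1.3,-0.2,0],[1.5,-0.4,0],[1.5,-0.45,0],[0,0,0],[0,0,0]],"dr":[[0,0,0],[0,0,0],[0,0,0],[0,0,0],[0,0,0],[0,0,0],[0,0,0],[0,0,0]],"hand":[3,3,3,3,3,3,3,3]}'; python3 -m jog '{"xyz":[[0.5,-0.1,0],[0,0,0]],"dr":[[0,0,0],[0,0,0]],"hand":[3,3]}'
python3 - <<'E'
from h import *
q=arm.camera_params('side');it=arm.read_camera('side');H=hsv(it);h,sa,v=H[...,0],H[...,1],H[...,2]
for n in (0,):
  print('red sample pred(first step)',[proj(q,np.array([.5628+.0425*np.cos(a),.1713+.0425*np.sin(a),.07])).round(1) for a in np.radians([-67,-35,-5])])
  for a,st in blobs(((h<8)|(h>172))&(sa>120)&(v>90),2): print(a,st,ray(q,a,.07).round(4))
E
```

```text
t: 27.7
position: [0.6095, 0.2712, 0.0595]
eef_rot: [[0.117, 0.993, -0.003], [0.993, -0.117, 0.001], [0.001, -0.003, -1.0]]
wrist_force: [-0.1, -0.6, -0.9]
opening: 0.0297
gripper_force: 0.0
t: 27.95
position: [0.615, 0.2705, 0.0599]
eef_rot: [[0.117, 0.993, -0.002], [0.993, -0.117, 0.001], [0.001, -0.002, -1.0]]
wrist_force: [0.5, -0.8, -0.4]
opening: 0.03
gripper_force: 0.0
red sample pred(first step) [array([267.2, 176.8]), array([269. , 171.9]), array([267.2, 167.3])]
[314.6 144.2] [309, 139, 13, 11, 87] [0.8107 0.1628 0.07  ]
[176.6 175.1] [166, 171, 22, 10, 133] [0.3363 0.3137 0.07  ]
[269.2 171.4] [268, 171, 3, 2, 5] [0.5995 0.1482 0.07  ]
[319.1 210.6] [317, 209, 5, 4, 14] [ 0.6262 -0.0773  0.07  ]
[438.7 223.4] [426, 214, 25, 19, 334] [ 0.8886 -0.3232  0.07  ]
[331.7 296. ] [331, 295, 2, 3, 3] [ 0.4632 -0.319   0.07  ]
```

```bash
python3 -m jog '{"xyz":[[-1.95,0.5,0],[-1.45,0.4,0],[-1.15,0.15,0],[-1.15,0.1,0],[-1.1,-0.1,0],[-0.8,-0.1,0],[-0.5,-0.1,0],[0,0,0]],"dr":[[0,0,0],[0,0,0],[0,0,0],[0,0,0],[0,0,0],[0,0,0],[0,0,0],[0,0,0]],"hand":[3,3,3,3,3,3,3,3]}';python3 -m jog '{"xyz":[[-0.2,-0.05,0],[-0.2,-0.05,0],[0,0,0]],"dr":[[0,0,0],[0,0,0],[0,0,0]],"hand":[3,3,3]}'
```

```text
t: 29.0
position: [0.5343, 0.2792, 0.0601]
eef_rot: [[0.117, 0.993, -0.001], [0.993, -0.117, 0.002], [0.002, -0.001, -1.0]]
wrist_force: [4.0, 3.3, 0.5]
opening: 0.03
gripper_force: 2.1
t: 29.38
position: [0.5329, 0.279, 0.0603]
eef_rot: [[0.118, 0.993, 0.004], [0.993, -0.118, 0.003], [0.004, 0.003, -1.0]]
wrist_force: [14.7, 5.8, -6.7]
opening: 0.03
gripper_force: 6.8
```

At the stop again. Next I'll return the lever, check it, open the fingers and lift clear.

```bash
python3 -m jog '{"xyz":[[1.2,0.2,0],[1.2,0.15,0],[1.3,0.05,0],[1.3,-0.2,0],[1.5,-0.4,0],[1.5,-0.45,0],[0.5,-0.1,0],[0,0,0]],"dr":[[0,0,0],[0,0,0],[0,0,0],[0,0,0],[0,0,0],[0,0,0],[0,0,0],[0,0,0]],"hand":[3,3,3,3,3,3,3,3]}'; python3 -m jog '{"xyz":[[-0.5,0.1,0],[0,0,0],[0,0,4],[0,0,5],[0,0,5],[0,0,0],[0,0,0]],"dr":[[0,0,0],[0,0,0],[0,0,0],[0,0,0],[0,0,0],[0,0,0],[0,0,0]],"hand":[4.5,4.5,4.5,4.5,4.5,4.5,4.5]}'
python3 - <<'E'
from h import *
q=arm.camera_params('side');it=arm.read_camera('side');H=hsv(it);h,sa,v=H[...,0],H[...,1],H[...,2]
print(proj(q,np.array([.5628+.0425*np.cos(-.087),.1713+.0425*np.sin(-.087),.07])))
for a,st in blobs(((h<8)|(h>172))&(sa>120)&(v>90),2): print(a,st,ray(q,a,.07).round(4))
p=arm.camera_params('wrist');im=arm.read_camera('wrist');v=hsv(im)[...,2]
m=np.zeros(v.shape,bool);m[150:225,200:300]=(v<95)[150:225,200:300]
for a,st in blobs(m,60): print('grip',a,st,ray(p,a,.058))
E
```

```text
t: 30.38
position: [0.615, 0.2701, 0.0595]
eef_rot: [[0.118, 0.993, -0.002], [0.993, -0.118, 0.001], [0.001, -0.003, -1.0]]
wrist_force: [-0.1, 0.2, 1.3]
opening: 0.0299
gripper_force: 0.0
t: 31.25
position: [0.6094, 0.2714, 0.1994]
eef_rot: [[0.117, 0.993, -0.002], [0.993, -0.117, 0.001], [0.001, -0.002, -1.0]]
wrist_force: [0.1, 0.6, -0.6]
opening: 0.0448
gripper_force: 0.0
[267.16814343 167.33115618]
[314.6 144.2] [309, 139, 13, 11, 87] [0.8107 0.1628 0.07  ]
[268. 167.] [267, 167, 3, 1, 3] [0.6084 0.1672 0.07  ]
[176.6 175.1] [166, 171, 22, 10, 133] [0.3363 0.3137 0.07  ]
[319.1 210.6] [317, 209, 5, 4, 14] [ 0.6262 -0.0773  0.07  ]
[439.2 223.4] [427, 214, 24, 19, 317] [ 0.8899 -0.3241  0.07  ]
[426.2 229. ] [426, 227, 2, 5, 5] [ 0.8415 -0.3156  0.07  ]
[437.5 239.5] [437, 239, 2, 2, 2] [ 0.8386 -0.3601  0.07  ]
grip [259.8 188.2] [252, 177, 16, 24, 308] [0.61067388 0.27142002 0.058     ]
```

The red sample is at (268,167), which is where it should be in front of the lens. The lever grip is back at its rest point and the gripper is clear, so I'm handing in.

```bash
python3 -c "
from bench import arm
print(arm.close_job())"
```

```text
the job is handed in; nothing more can be done
None
```

The job is handed in at about 31 s: spacer and wheel are seated on the post, the lever made two full strokes and is back at rest, and the last pictures put the red sample in front of the lens; no verdict came back.

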